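# Seat the burr core that sits high

### The arm

A 6-joint arm with a two-finger parallel gripper is mounted at the origin on the work surface. World frame = base frame: x ahead of the robot, y to its left, z up, the work surface at z = 0. Lengths are in m, angles in degrees, forces in N, time in s.
With the tool pointing down it reaches from about 0.25 to 0.725 m from the base axis. Payload 9.7 kg.
Tool frame: the origin (TCP) lies on the centre line of the jaws, within the pads' length; the fingertips stand 19 mm ahead of it and the grasp point (between the pads) is the TCP (bot.tcp_to_tips is the z of the fingertips in the tool frame, in m); z points along the fingers, y is the line along which they close (so a half turn about z gives the same grasp; the last joint's range is limited). The gripper opens to 85 mm and grips with 20 to 120 N. Pads are 22 mm wide; open, the fingers measure 114 mm over their backs; the gripper's body (76 mm by 85 mm) begins 54 mm behind the grasp point. The pads swing forward as they close: fully open they stand 13 mm farther back than shut.
Start: joints at [76.203, 4.979, 10.078, 95.1, 0, 90], TCP at [0.131, 0.534, 0.228] pointing down, gripper open.
Joint ranges: [-179.16, 179.16], [-48.56, 103.87], [-65.8, 70.77], [-126.05, 130.52], [-82.76, 87.17], [-180, 180]. Speed limits (degrees/s): [127.2, 127.2, 147.25, 180, 180, 180].

### API

Orientations are given as [roll, pitch, yaw] about the fixed x, y, z axes, in that order (R = Rz(yaw) Ry(pitch) Rx(roll)).
In Python, from workcell import bot gives the robot as it stands. The module is installed in compiled form; this text tells all that it offers.
- The arm moves only by the tool play_rows, never from a script. Its argument "increments" is a list of rows, each an object with "slide": the shift along the tool's x, y, z in mm, a list of three; "angular": the turn, a rotation vector about the tool's x, y, z in degrees, a list of three; "claw": the opening, from -1 (shut) to 1 (fully open). In form: [{"slide": [x, y, z], "angular": [rx, ry, rz], "claw": claw}, ...]. A call has 1 to 8 rows; each row shifts and turns the commanded pose from where the row before left it, along the tool's axes as they then stand; what a row does not reach is not made up. A row lasts 1/10 s, in which the tool goes at most 50 mm and 8.59 degrees, less where a joint would pass 70% of its speed; a pose out of reach is approached as far as the arm can. A call is refused whole if a number of a shift passes 50 or a number of a turn 8.59, either way. A call with a gripper value outside its range is refused whole. The fingers move at their own pace and stop on an object; "squeeze" is the grip in N (left out, the last holds). Time passes only in rows, so rows that do not move let the fingers close. It gives the time, the measured TCP pose, the force, the opening and the grip force at its end, in the units of the state.
- bot.get_obs(): the state, without advancing time (a new reading comes with each control period).
- bot.camera(name): name is "scene" or "top" or "wrist"; returns the picture (384x512x3 uint8, red, green, blue); there is no depth.
- bot.camera_info(name): a dict with "fovy" (degrees; the focal length in pixels is half the picture's height over the tangent of half this angle, whatever the lens; pixels are square), "cx", "cy" (the principal point, pixels), "R" (3x3) and "t" (3): a world point X has camera coordinates R X + t. Camera axes: x right, y down, z forward; pixel columns grow to the right and rows downward; lengths in m; the calibration is good to about 2 mm. The wrist camera is an equidistant fisheye: a pixel r from the principal point sees the ray r / f radians off the axis. A picture is of the moment at which its call begins: read the wrist's pose just before it. camera_info takes no time and is no camera call; for the wrist camera it gives the pose at the moment of the call.
- bot.job_done(): hands the job in; it is judged then, once.
The state is a dict: "time": time; "q": joint angles; "qd": joint speeds; "joint_efforts": joint torques, N m; "ee_pos": TCP position; "tcp_rot": TCP orientation; "wrist_force": force on the tool from outside, world axes, zero at the start; "torque": the same for the moment, N m; "opening": finger opening in m; "grasp_force": force on a finger pad.
Only numpy, scipy, OpenCV 4.12 (cv2) and the standard library are available. Lean on these libraries where they do the work, as an engineer would, in place of code of your own. Each camera call takes 0.05 s, during which the arm holds its last target. There are 200 camera calls.

### The job

The three small milling heads on the bench have been cleaned, but in one of them the steel burr core sits high: its square foot lies skew across the square recess. Grip that core by its tab and turn it (small steps with a little downward pressure work well) until it drops fully home in its own head, then let go. Do not lift it out of its head, and leave the other two cores alone.

Things in the scene. Friction and masses are not known exactly. Their poses are not given: they have to be found in the camera images.
- core_a_mid (a point): Centre of the core that sits high: steel, 72 mm tall, z up, 0.3-0.55 kg. Foot 40 x 40 x 22 mm, neck 8 mm, then a tab 34 mm along x, 20 mm thick along y, from 6 mm below to 36 mm above this point: grip its 20 mm about 20 mm above it. x, y run along the foot's sides. It starts 25-65 degrees skew, this point 36 mm above seat level (21 mm once home).
- seat_a (a point): Recess mouth centre of its head, 58 mm up; z up, x, y along the recess sides. Recess 47 x 47 mm, 15 mm deep: the foot drops in within about 10 degrees of square, at any quarter turn. Ring round it: inside 62, outside 78, 12 mm high. Head: fixed aluminium block 90 x 90 mm, sides parallel to the recess, on a black base 112 (x) x 104 mm, chute on -x.
- core_b_mid (a point): Centre of an identical core, already home in a second, identical head: leave alone.
- core_c_mid (a point): Centre of an identical core, already home in the third head: leave alone.
Mind the look-alikes: they are no part of the job. Leave any green look-alike of the part that bears seat_a alone.

How it is judged (in metres and radians):
On the way:
1. the core is gripped while it still sits high (contact force between the fingers and core_a above 2 N and z of core_a_mid in the frame of seat_a above 0.03 m), for 0.05 s.
At the end, for the whole second after the job is handed in: The core that sat high is home in its own head: its foot at least 11 mm down in the recess, centred within 10 mm, upright within 10 degrees, at rest (z of core_a_mid in the frame of seat_a below 0.025 m and horizontal distance between core_a_mid and seat_a below 0.01 m and angle between core_a_mid's own z axis and vertical below 0.17 rad and linear speed of core_a below 0.02 m/s); the robot touches nothing.
It fails at once if the core was lifted out of its head (more than 30 mm up from where it began) (z of core_a_mid in the frame of seat_a above 0.066 m).
It fails at once if one of the two cores already home was moved by more than 10 mm (distance of any of core_b_mid, core_c_mid from where it was at the start of the episode above 0.01 m).
It also fails if it takes over 32 s, if anything falls off the work surface, if the arm or the gripper's body presses on something with over 40 N, if the wrist force passes 120 N, or if a joint passes its speed limit or range.

## Working session

There is one attempt and no reset: what is moved stays moved. The work goes in short steps, Python scripts to look and compute and a tool call to move; the robot and the scene stay as the last step left them, time stands still between calls to the robot, and variables do not carry over. Pictures are saved under pics/ and viewed, at most 10 in all, crops included, and the job is handed in when it is done.

Besides the shell and the picture viewer there is one more tool, called after "Call:" as name(argument=value, ...) on one line, values as JSON. play_rows: Moves the arm, as the interface text tells. Its arguments: {"type":"object","properties":{"increments":{"type":"array"},"squeeze":{"type":"number"}},"required":["increments"]}

```bash
mkdir -p pics && python3 - <<'E'
from workcell import bot
import cv2,numpy as np
for n in("top","scene"):
    im=bot.camera(n); cv2.imwrite(f"pics/{n}0.png",im[:,:,::-1])
    i=bot.camera_info(n); print(n,i)
print(bot.get_obs())
E
```

```text
top {'fovy': 48.572610172105115, 'cx': 257.4992913184354, 'cy': 195.59908729031275, 'R': array([[ 0.16042553, -0.9870341 ,  0.0052275 ],
       [-0.95787931, -0.15696054, -0.24047998],
       [ 0.23818245,  0.03357181, -0.97064002]]), 't': array([-0.11515548,  0.42652869,  0.98645949])}
scene {'fovy': 48.27076328136224, 'cx': 254.30251441510984, 'cy': 188.4876494498654, 'R': array([[ 0.53333027,  0.84583592, -0.010973  ],
       [ 0.55248873, -0.35812847, -0.75266208],
       [-0.64055837,  0.39535501, -0.65831557]]), 't': array([-0.16446033, -0.18608929,  1.44798077])}
{'time': 0.1, 'q': array([7.62039604e+01, 5.01018701e+00, 1.00388271e+01, 9.50983670e+01,
       7.27788235e-04, 9.00016198e+01]), 'qd': array([ 0.03692263,  0.00717247,  0.09136667,  0.05308893, -0.06183151,
       -0.03593886]), 'joint_efforts': array([-5.77194387e-04, -5.21561122e+01,  4.65653050e+01,  1.60295359e-02,
        3.47823368e-05,  5.89609726e-06]), 'ee_pos': array([0.13110533, 0.53393999, 0.22693098]), 'tcp_rot': array([-1.79930273e+02, -7.25816499e-04,  1.66202340e+02]), 'wrist_force': array([ 0.41208186, -0.0111331 ,  0.50113223]), 'torque': array([ 0.0058689 ,  0.02095926, -0.01879109]), 'grasp_force': 0.0, 'opening': 0.08552505917774678}
```

View pics/top0.png

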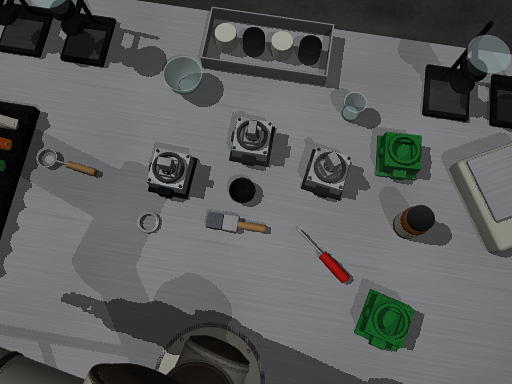

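View pics/scene0.png

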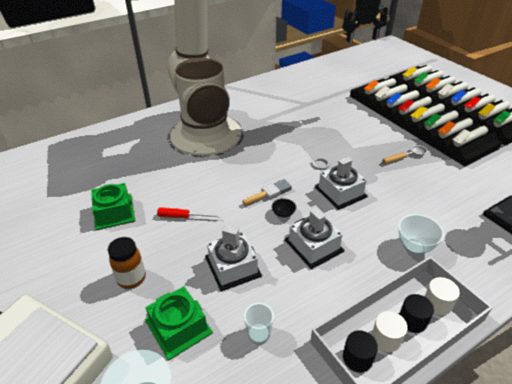

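The grey heads in the top view are at (171,170), (252,138) and (329,170). The green look-alikes at (400,155) and (387,320) are out. Next is a close crop of the three heads to see which core is skew.

```bash
python3 - <<'E'
import cv2,numpy as np
def c(f,u,v,h=27):
    im=cv2.imread(f"pics/{f}0.png")[v-h:v+h,u-h:u+h]
    im=cv2.convertScaleAbs(im,alpha=1.3)
    return cv2.resize(im,(264,264),interpolation=cv2.INTER_CUBIC)
a=np.hstack([c("top",*p) for p in((171,170),(252,138),(329,170))])
b=np.hstack([c("scene",*p) for p in((342,182),(315,234),(233,257))])
cv2.imwrite("pics/crop1.png",np.vstack([a,b]))
E
```

```text
(no output)
```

View pics/crop1.png

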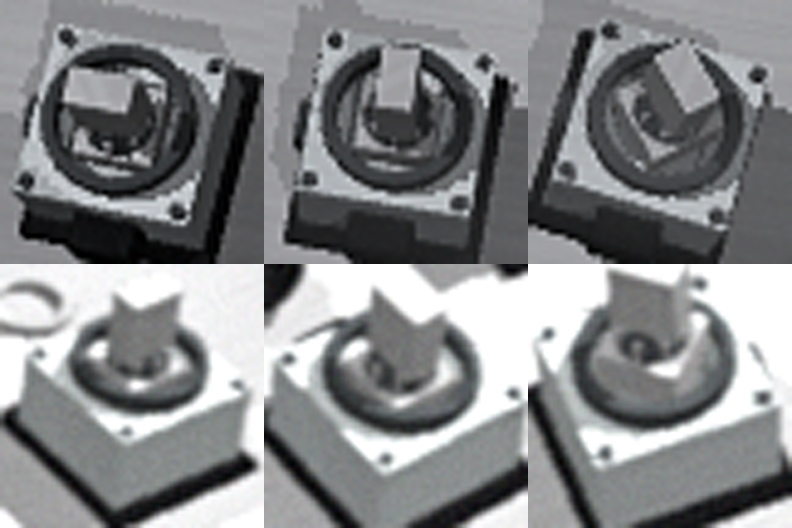

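The third head, top (329,170) and scene (233,257), has the skew core. Its tab and foot are clearly turned against the block, and the foot corner stands proud. The other two cores are square to their blocks. Now I'll compute its position.

```bash
cat > h.py <<'E'
import numpy as np,cv2
from workcell import bot
def ray(n,uv,i=None):
    i=i or bot.camera_info(n); f=192/np.tan(np.radians(i["fovy"]/2))
    p=(np.array(uv,float).reshape(-1,2)-[i["cx"],i["cy"]])/f
    if n=="wrist":
        r=np.linalg.norm(p,axis=1,keepdims=True)+1e-12
        d=np.hstack([p/r*np.sin(r),np.cos(r)])
    else: d=np.hstack([p,np.ones((len(p),1))])
    return -i["R"].T@i["t"], d@i["R"]
def onz(n,uv,z,i=None):
    c,d=ray(n,uv,i); return c+d*((z-c[2])/d[:,2])[:,None]
def rect(P):
    (c,s,a)=cv2.minAreaRect((np.array(P)[:,:2]*1000).astype(np.float32)); return np.round(c,1),np.round(s,1),round(a,1)
E
python3 - <<'E'
from h import *
def cr(p,u0,v0,x0,y0): 
    return (np.array(p,float)-[x0,y0])*54/264+[u0-27,v0-27]
H=onz("top",cr([(610,30),(758,75),(717,215),(568,170)],329,170,528,0),.058)
S=onz("scene",cr([(548,335),(604,452),(763,397)],233,257,528,264),.058)
T=onz("top",cr([(650,60),(685,40),(720,95),(685,115)],329,170,528,0),.130)
for P in(H,S,T): print(np.round(P[:,:2]*1000,1).tolist(),rect(P))
e=H[1]-H[0];print(H[:,:2].mean(0),np.degrees(np.arctan2(e[1],e[0])))
E
```

```text
[[580.9, -177.0], [569.0, -254.3], [492.4, -242.1], [503.5, -165.5]] (array([ 536.5, -210. ]), array([78.2, 78.2]), 81.6)
[[496.6, -239.5], [572.1, -250.9], [584.0, -173.7]] (array([ 556.7, -228.4]), array([109.5,  54.5]), 37.0)
[[541.1, -190.6], [553.7, -205.7], [529.2, -225.2], [516.7, -210.1]] (array([ 535.2, -207.9]), array([31.6, 19.7]), 38.7)
[ 0.53645053 -0.20973758] -98.68975004330365
```

Call:
play_rows(increments=[{"slide": [-32,-35,0],"angular": [0,0,0],"claw": 1},{"slide": [-32,-35,0],"angular": [0,0,0],"claw": 1},{"slide": [-32,-35,0],"angular": [0,0,0],"claw": 1},{"slide": [-32,-35,0],"angular": [0,0,0],"claw": 1},{"slide": [-32,-35,0],"angular": [0,0,0],"claw": 1},{"slide": [-32,-35,0],"angular": [0,0,0],"claw": 1},{"slide": [-32,-35,0],"angular": [0,0,0],"claw": 1},{"slide": [-32,-35,0],"angular": [0,0,0],"claw": 1}], squeeze=40)

```text
time: 0.9
ee_pos: [0.3133, 0.1994, 0.2275]
tcp_rot: [180.0, 0.0, 166.2]
wrist_force: [1.6, 1.4, 0.5]
opening: 0.0855
grasp_force: 0.0
```

```bash
python3 -c "
from workcell import bot
print(bot.get_obs()['q'])"
```

```text
[ 3.24760469e+01 -1.92268805e+01 -1.16952277e+01  9.75172944e+01
 -1.18169138e-03  4.62416830e+01]
```

Call:
play_rows(increments=[{"slide": [-31.4,-34.3,0],"angular": [0,0,0],"claw": 1},{"slide": [-31.4,-34.3,0],"angular": [0,0,0],"claw": 1},{"slide": [-31.4,-34.3,0],"angular": [0,0,0],"claw": 1},{"slide": [-31.4,-34.3,0],"angular": [0,0,0],"claw": 1},{"slide": [-31.4,-34.3,0],"angular": [0,0,0],"claw": 1},{"slide": [-31.4,-34.3,0],"angular": [0,0,0],"claw": 1},{"slide": [-31.4,-34.3,0],"angular": [0,0,0],"claw": 1},{"slide": [-31.4,-34.3,0],"angular": [0,0,0],"claw": 1}])

```text
time: 1.7
ee_pos: [0.4919, -0.1273, 0.2273]
tcp_rot: [180.0, -0.0, 166.2]
wrist_force: [0.5, 0.5, 1.0]
opening: 0.0856
grasp_force: 0.0
```

Call:
play_rows(increments=[{"slide": [-31.4,-34.3,0],"angular": [0,0,8.5],"claw": 1},{"slide": [-31.4,-34.3,0],"angular": [0,0,8.5],"claw": 1},{"slide": [0,0,0],"angular": [0,0,8.5],"claw": 1},{"slide": [0,0,0],"angular": [0,0,8.5],"claw": 1},{"slide": [0,0,0],"angular": [0,0,8.5],"claw": 1},{"slide": [0,0,0],"angular": [0,0,8.5],"claw": 1},{"slide": [0,0,0],"angular": [0,0,8.5],"claw": 1},{"slide": [0,0,0],"angular": [0,0,8.5],"claw": 1}])

```text
time: 2.5
ee_pos: [0.5297, -0.2097, 0.2271]
tcp_rot: [-180.0, -0.0, 97.8]
wrist_force: [0.4, 0.1, -0.1]
opening: 0.0853
grasp_force: 0.0
```

Call:
play_rows(increments=[{"slide": [0,0,0],"angular": [0,0,8.5],"claw": 1},{"slide": [0,0,0],"angular": [0,0,8.5],"claw": 1},{"slide": [0,0,0],"angular": [0,0,8.5],"claw": 1},{"slide": [0,0,0],"angular": [0,0,8.5],"claw": 1},{"slide": [0,0,0],"angular": [0,0,8.5],"claw": 1},{"slide": [0,0,0],"angular": [0,0,8.5],"claw": 1},{"slide": [0,0,0],"angular": [0,0,8.5],"claw": 1},{"slide": [0,0,0],"angular": [0,0,0],"claw": 1}])

```text
time: 3.3
ee_pos: [0.5298, -0.2096, 0.2272]
tcp_rot: [-180.0, 0.0, 38.6]
wrist_force: [0.3, -0.3, -0.1]
opening: 0.0856
grasp_force: 0.0
```

```bash
python3 - <<'E'
from h import *
o=bot.get_obs(); i=bot.camera_info("wrist"); im=bot.camera("wrist")
cv2.imwrite("pics/w1.png",im[:,:,::-1]); np.savez("w1.npz",**i)
print(o["ee_pos"],o["tcp_rot"],o["q"],i["fovy"],-i["R"].T@i["t"])
X=np.array([.535,-.208,.13]); c=i["R"]@X+i["t"];f=192/np.tan(np.radians(i["fovy"]/2))
r=np.hypot(*c[:2]);print(c[:2]/r*np.arctan2(r,c[2])*f+[i["cx"],i["cy"]])
E
```

```text
[ 0.52975313 -0.20964789  0.2271924 ] [-1.79963464e+02  2.07290796e-02  3.85724663e+01] [-2.15911033e+01  7.77222478e+00  1.30816024e+01  9.53513841e+01
  1.96206826e-04  1.19836437e+02] 65.70646984690485 [ 0.58425517 -0.16508524  0.37338331]
[262.96064469 186.52968735]
```

View pics/w1.png

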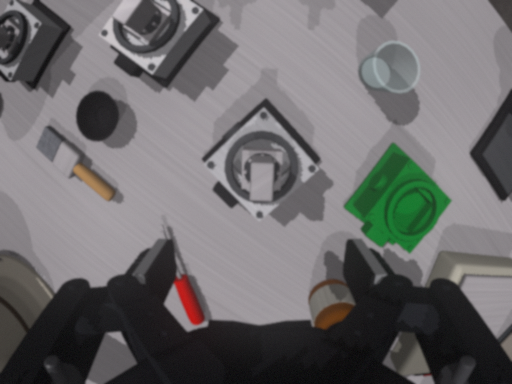

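The wrist view shows the chosen head centred at about (262,165). Its tab top is at about (262,183), nearly aligned with the tool axes and about 45° to the block. I'll extract the tab top and the screws.

```bash
python3 - <<'E'
from h import *
im=cv2.imread("pics/w1.png")
c=cv2.resize(im[98:228,197:327],(585,585),interpolation=cv2.INTER_CUBIC); cv2.imwrite("pics/w1c.png",c)
E
```

```text
(no output)
```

View pics/w1c.png

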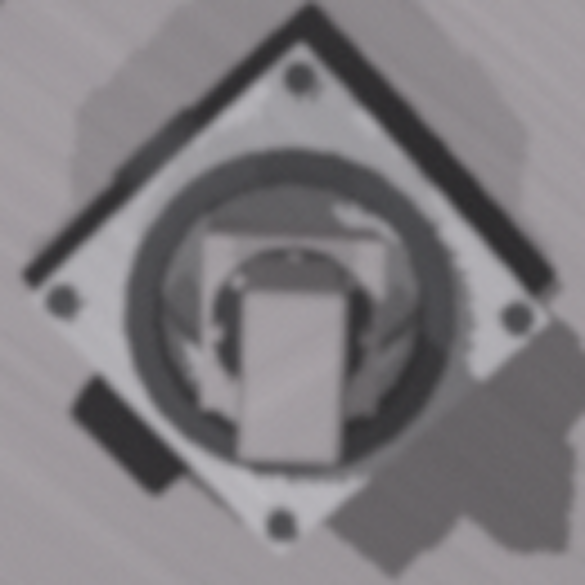

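```bash
python3 - <<'E'
from h import *
i=dict(np.load("w1.npz")); cr=lambda p:(np.array(p,float)+.5)/4.5-.5+[197,98]
H=onz("wrist",cr([(300,77),(517,318),(282,524),(63,301)]),.058,i)
T=onz("wrist",cr([(244,292),(347,292),(341,464),(238,458)]),.130,i)
for P in(H,T):
    print(np.round(P*1000,1)[:,:2].tolist(),P.mean(0).round(4),rect(P))
a=(T[2]+T[3]-T[0]-T[1]);print(np.degrees(np.arctan2(a[1],a[0])))
o=bot.get_obs();y=np.radians(o["tcp_rot"][2]);d=(T.mean(0)-o["ee_pos"])*1000
print(d,"tool x,y:",d[0]*np.cos(y)+d[1]*np.sin(y),d[0]*np.sin(y)-d[1]*np.cos(y))
E
```

```text
[[581.6, -172.1], [569.7, -249.2], [492.7, -237.6], [504.3, -160.6]] [ 0.5371 -0.2049  0.058 ] (array([ 537.2, -204.9]), array([78. , 78.1]), 81.4)
[[544.8, -187.2], [556.7, -202.0], [530.2, -222.2], [518.9, -206.1]] [ 0.5377 -0.2044  0.13  ] (array([ 537.5, -204.3]), array([33.3, 19.7]), 37.3)
-143.26891518307028
[  7.89960153   5.23414353 -97.23439399] tool x,y: 9.434872396988933 0.8849552296055698
```

Call:
play_rows(increments=[{"slide": [9,1,0],"angular": [0,0,1.5],"claw": 1},{"slide": [0,0,20],"angular": [0,0,0],"claw": 1},{"slide": [0,0,20],"angular": [0,0,0],"claw": 1},{"slide": [0,0,20],"angular": [0,0,0],"claw": 1},{"slide": [0,0,20],"angular": [0,0,0],"claw": 1},{"slide": [0,0,20],"angular": [0,0,0],"claw": 1},{"slide": [0,0,13],"angular": [0,0,0],"claw": 1},{"slide": [0,0,0],"angular": [0,0,0],"claw": 0}])

```text
time: 4.15
ee_pos: [0.5366, -0.2045, 0.1127]
tcp_rot: [-179.8, 0.1, 37.3]
wrist_force: [0.1, -0.2, 0.1]
opening: 0.0735
grasp_force: 0.0
```

Call:
play_rows(increments=[{"slide": [0,0,0],"angular": [0,0,0],"claw": -0.3},{"slide": [0,0,0],"angular": [0,0,0],"claw": -0.5},{"slide": [0,0,0],"angular": [0,0,0],"claw": -0.7},{"slide": [0,0,0],"angular": [0,0,0],"claw": -1},{"slide": [0,0,0],"angular": [0,0,0],"claw": -1},{"slide": [0,0,0],"angular": [0,0,0],"claw": -1}])

```text
time: 4.75
ee_pos: [0.538, -0.2049, 0.1156]
tcp_rot: [179.9, -0.1, 37.2]
wrist_force: [-0.3, -0.1, 6.3]
opening: 0.0187
grasp_force: 41.1
```

Call:
play_rows(increments=[{"slide": [0,0,0.5],"angular": [0,0,-5],"claw": -1},{"slide": [0,0,0.3],"angular": [0,0,-5],"claw": -1},{"slide": [0,0,0],"angular": [0,0,-5],"claw": -1},{"slide": [0,0,0],"angular": [0,0,-5],"claw": -1},{"slide": [0,0,0],"angular": [0,0,-5],"claw": -1},{"slide": [0,0,0],"angular": [0,0,-4],"claw": -1}])

```text
time: 5.35
ee_pos: [0.5381, -0.2054, 0.1152]
tcp_rot: [179.9, 0.0, 66.4]
wrist_force: [-1.1, -1.6, 5.1]
opening: 0.0188
grasp_force: 40.9
```

Call:
play_rows(increments=[{"slide": [0,0,0.5],"angular": [0,0,-3],"claw": -1},{"slide": [0,0,0.5],"angular": [0,0,-3],"claw": -1},{"slide": [0,0,0.5],"angular": [0,0,-3],"claw": -1},{"slide": [0,0,0.5],"angular": [0,0,-3],"claw": -1},{"slide": [0,0,0.5],"angular": [0,0,-2],"claw": -1},{"slide": [0,0,0],"angular": [0,0,0],"claw": -1}])

```text
time: 5.95
ee_pos: [0.537, -0.2047, 0.1104]
tcp_rot: [-179.9, -0.0, 80.2]
wrist_force: [-0.1, 0.2, -4.5]
opening: 0.0187
grasp_force: 39.9
```

The foot has entered the recess: z is down 5 mm and the upward force has gone. I'll lower it the remaining 10 mm or so.

Call:
play_rows(increments=[{"slide": [0,0,2],"angular": [0,0,-1],"claw": -1},{"slide": [0,0,2],"angular": [0,0,0],"claw": -1},{"slide": [0,0,2],"angular": [0,0,0],"claw": -1},{"slide": [0,0,2],"angular": [0,0,0],"claw": -1},{"slide": [0,0,1],"angular": [0,0,0],"claw": -1},{"slide": [0,0,0],"angular": [0,0,0],"claw": -1}])

```text
time: 6.55
ee_pos: [0.5374, -0.2048, 0.1021]
tcp_rot: [-180.0, -0.0, 81.2]
wrist_force: [0.2, -1.0, -4.0]
opening: 0.0188
grasp_force: 39.9
```

Call:
play_rows(increments=[{"slide": [0,0,1],"angular": [0,0,0],"claw": -1},{"slide": [0,0,0.5],"angular": [0,0,0],"claw": -1},{"slide": [0,0,0],"angular": [0,0,0],"claw": -1},{"slide": [0,0,0],"angular": [0,0,0],"claw": -0.4},{"slide": [0,0,0],"angular": [0,0,0],"claw": 0},{"slide": [0,0,0],"angular": [0,0,0],"claw": 0.5},{"slide": [0,0,0],"angular": [0,0,0],"claw": 0.5},{"slide": [0,0,0],"angular": [0,0,0],"claw": 0.5}])

```text
time: 7.35
ee_pos: [0.5376, -0.2049, 0.101]
tcp_rot: [180.0, 0.0, 81.2]
wrist_force: [-0.4, -0.2, 0.7]
opening: 0.0639
grasp_force: 0.0
```

Call:
play_rows(increments=[{"slide": [0,0,-20],"angular": [0,0,0],"claw": 0.5},{"slide": [0,0,-20],"angular": [0,0,0],"claw": 0.5},{"slide": [0,0,-20],"angular": [0,0,0],"claw": 0.5},{"slide": [0,0,-20],"angular": [0,0,0],"claw": 0.5},{"slide": [0,0,-20],"angular": [0,0,0],"claw": 0.5},{"slide": [0,0,-20],"angular": [0,0,0],"claw": 0.5},{"slide": [0,0,0],"angular": [0,0,0],"claw": 0.5}])

```text
time: 8.05
ee_pos: [0.5384, -0.2052, 0.2237]
tcp_rot: [179.8, 0.1, 81.2]
wrist_force: [0.8, -0.0, -0.1]
opening: 0.0642
grasp_force: 0.0
```

```bash
python3 - <<'E'
from h import *
i=bot.camera_info("wrist"); im=bot.camera("wrist"); np.savez("w2.npz",**i)
X=np.array([.5373,-.205,.09]); c=i["R"]@X+i["t"];f=192/np.tan(np.radians(i["fovy"]/2))
r=np.hypot(*c[:2]);u,v=(c[:2]/r*np.arctan2(r,c[2])*f+[i["cx"],i["cy"]]).astype(int);print(u,v)
s=im[v-65:v+65,u-65:u+65,::-1]
cv2.imwrite("pics/w2c.png",cv2.resize(s,(585,585),interpolation=cv2.INTER_CUBIC))
E
```

```text
258 182
```

View pics/w2c.png

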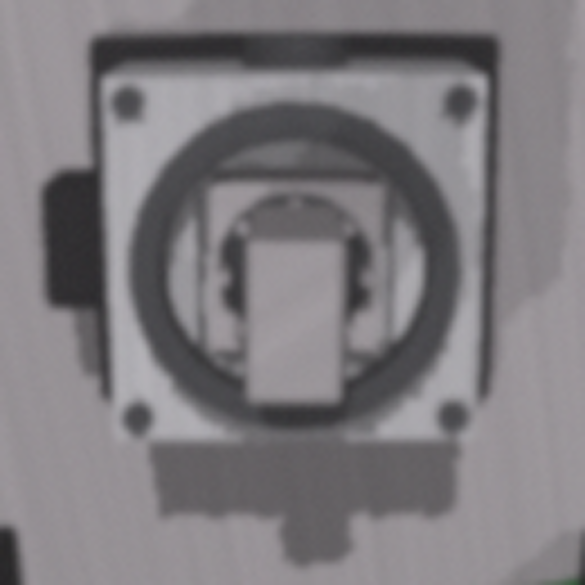

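The core is now square in its recess, with the tab top at crop (245–345, 240–405) and the recess gap visible all round. I'll check the tab size at the home height (z 0.115), then hand in.

```bash
python3 - <<'E'
from h import *
i=dict(np.load("w2.npz")); cr=lambda p:(np.array(p,float)+.5)/4.5-.5+[193,117]
T=cr([(246,240),(344,240),(343,404),(247,404)])
for z in(.115,.130): print(z,rect(onz("wrist",T,z,i)))
r=rect(onz("wrist",T,.115,i))
if max(r[1])>32.3 and np.hypot(*(r[0]-[537.2,-205]))<7: print(bot.job_done())
E
```

```text
0.115 (array([ 537.2, -204.1]), array([33.7, 19.3]), 81.1)
0.13 (array([ 537.8, -200. ]), array([31.7, 18.2]), 81.1)
the job is handed in; nothing more can be done
None
```

The high core was turned about 44° until it dropped home, square and centred in its own head; I released it and handed in the job at about 8 s, but no verdict was returned.

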